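Index the photo turntable and hold the shutter dial on its third click

ROBOT

A 6-joint arm with a two-finger parallel gripper is mounted at the origin on a cart in front of the work surface, level with it; the furniture and walls round the work are solid. World frame = base frame: x ahead of the robot, y to its left, z up, the work surface at z = 0. Lengths are in m, angles in rad, forces in N, time in s.
With the tool pointing down it reaches from about 0.375 to 0.975 m from the base axis. Payload 3.8 kg.
Tool frame: the origin (TCP) lies on the mounting face of the last link; the fingertips stand 173 mm ahead of it and the grasp point (between the pads) lies 155 mm ahead of it (bot.hold_point_z is the distance from the TCP to the grasp point, in m); z points along the fingers, y is the line along which they close (so a half turn about z gives the same grasp; the last joint's range is limited). The gripper opens to 85 mm and grips with 20 to 120 N. Pads are 22 mm wide; open, the fingers measure 114 mm over their backs; the gripper's body (76 mm by 85 mm) begins 54 mm behind the grasp point. The pads swing forward as they close: fully open they stand 13 mm farther back than shut.
Start: joints at [-0.037, 0.264, 1.604, -0, 1.274, -0.037], TCP at [0.675, -0, 0.405] pointing down, gripper open.
Joint ranges: [-2.63, 2.63], [-0.94, 2.18], [0.31, 2.57], [-1.31, 4.45], [0, 2.66], [-2.55, 2.55]. Speed limits (rad/s): [2.57, 2.57, 3.14, 3.14, 3.14, 3.14].

INTERFACE

Orientations are given as a rotation vector (axis times angle).
In Python, from workcell import bot, optics gives the robot as it stands.
- The arm moves only by the shell command python3 -m jog 'ROWS' [OPENING] [FORCE]. ROWS is JSON, a list of rows, each an object of numbers: "dx", "dy", "dz": the shift along the tool's x, y, z in mm; "ax", "ay", "az": the turn, a rotation vector about the tool's x, y, z in degrees. A call has 1 to 20 rows; each row shifts and turns the commanded pose from where the row before left it, along the tool's axes as they then stand; what a row does not reach is not made up. A row lasts 1/12 s, in which the tool goes at most 41.7 mm and 7.16 degrees, less where a joint would pass 70% of its speed; a pose out of reach is approached as far as the arm can. A call with a gripper value outside its range is refused whole. OPENING is the opening, from 0 (shut) to 1 (fully open), set as the call begins (- or left out, the last holds). The fingers move at their own pace and stop on an object; FORCE is the grip in N (left out, the last holds). Time passes only in rows, so rows that do not move let the fingers close. It gives the time, the measured TCP pose, the force, the opening and the grip force at its end, in the units of the state.
- bot.read_state(): the state, without advancing time (a new reading comes with each control period).
- optics.read_camera(name): name is "scene" or "side" or "wrist"; returns a dict with "img" (384x512x3 uint8, red, green, blue), "vertical_fov" (degrees; the focal length in pixels is half the picture's height over the tangent of half this angle, whatever the lens; pixels are square), "cx", "cy" (the principal point, pixels), "k1" (the pictures are not rectified: a ray, as slopes to the right and down, at radius r is drawn at 1 + k1 r^2 times it, then the intrinsics apply), "R" (3x3) and "t" (3): a world point X has camera coordinates R X + t; the wrist camera has in their place "tool_from_camera" (4x4, takes a point from camera to tool coordinates, whose origin is the TCP and whose axes are the flange's). Camera axes: x right, y down, z forward; pixel columns grow to the right and rows downward; lengths in m; the calibration is good to about 2 mm. A picture is of the moment at which its call begins: read the wrist's pose just before it. There is no depth.
- bot.finish_job(): hands the job in; it is judged then, once.
The state is a dict: "time": time; "q": joint angles; "joint_vel": joint speeds; "joint_torque": joint torques, N m; "tool_pos": TCP position; "tcp_rot": TCP orientation; "wrist_force": force on the tool from outside, world axes, zero at the start; "torque": the same for the moment, N m; "width": opening from 0.0 (shut) to 1.0 (fully open); "grip_force": force on a finger pad.
Only numpy, scipy, OpenCV 4.12 (cv2) and the standard library are available. Lean on these libraries where they do the work, as an engineer would, in place of code of your own. Each camera call takes 0.05 s, during which the arm holds its last target. There are 200 camera calls.

TASK

Take the product photo of the wooden stamp: turn the round photo turntable by its upright pin a quarter turn clockwise (seen from above, two clicks), until it rests in the click with its orange line at the orange pointer on the stand, the stamp still standing in its middle. Then take the bar of the shutter remote's dial, turn it clockwise three clicks to the third stop and no further, and finish while holding it there: the dial springs back when let go, and the shutter is open only while it is held. Leave the things lying round about alone.

Things in the scene. Friction and masses are not known exactly. Their poses are not given: they have to be found in the camera images.
- photo_stand: Fixed stand of the photo turntable: dark base 160 mm across under a white platter (180 mm across, top 32 mm above the desk). Origin on the desk at the platter's axis. Its -x axis points to the orange pointer on a short foot (95 to 115 mm out); along +y an outrigger carries a phone on edge, 175 to 200 mm out, about 100 mm high. Place and yaw (up to 0.35 rad) vary between starts.
- turntable (a joint): Angle of the platter, rad, clockwise from above positive; 0 at the start, pin on the stand's -y side. A detent every 0.785 rad (45 degrees), in which it stays; about 0.16 N m (2.5 N at the pin) takes it over. At 1.571 (second click) the pin and the orange line stand at the orange pointer, on the stand's -x side. End stops -0.9 and 2.6.
- pin (a point): Middle of the black upright pin on the platter, 56 mm above the desk, 72 mm from the platter's axis. Round, 12 mm across, top 77 mm above the desk; a 20 mm collar at its foot reaches 36 mm. Can be pinched from above and led round its circle, turning between the fingers. Moves with the platter.
- rubber_stamp: Loose wooden stamp, the subject of the photo, 21 x 48 mm and 55 mm high, standing upright on the middle of the platter (top at about 87 mm above the desk). Origin at the centre of its underside, z up. It rides along with the platter.
- remote: Fixed shutter remote: grey box 130 x 94 mm, top 28 mm above the desk, dial in its middle. Origin on the desk under the dial's axis. The dial's white line points along the box's -x at rest; white marks round the dial at every click, a larger orange one at the third. Place and yaw (up to 0.4 rad) vary between starts.
- dial (a joint): Angle of the dial, rad, clockwise from above positive; 0 at rest against a stop. Clicks every 0.419 rad (24 degrees): 0.419, 0.838, third 1.257, fourth 1.676; end stop 2.1. A return spring pulls it back to 0 with about 0.1 N m; the clicks add a ripple of 0.07 N m (harder just after a click, easier just before the next), so it must be held to stay.
- dial_grip (a point): Point on the dial's vertical axis at the height to grip its bar, 61 mm above the desk. Black bar 50 mm long (along the box's x at rest, so the fingers close along the box's y), 14 mm thick, 38 to 72 mm above the desk, on a 58 mm disc whose top is at 38 mm.
- mug: Bystander: patterned white mug with a handle, 78 x 108 x 89 mm, loose, behind the remote. Origin at the centre of its underside.
- glue_stick: Bystander: red and blue glue stick standing upright, 25 mm across, 82 mm high, loose, behind the gap between turntable and remote. Origin at the centre of its underside.
- stapler: Bystander: teal stapler, 34 x 130 x 33 mm, loose, at the right edge. Origin at the centre of its underside.
- notes_small: Bystander: yellow pad of notes, 67 x 67 x 16 mm, loose, front right. Origin at the centre of its underside.
- pencil_red: Bystander: red pencil, 124 mm long, 8 mm thick, loose, between turntable and remote. Origin at the centre of its underside.
- tea_light: Bystander: tea light in a metal cup, 38 mm across, 17 mm high, loose, front left. Origin at the centre of its underside.

How it is judged:
By the outcome, as a careful person would: the job done as asked, in the order asked, and still so for the second after the job is handed in, while the arm keeps its last pose, push and grip.
It also fails if it takes over 45 s, if anything falls off the work surface, if the arm or the gripper's body presses on something with over 40 N, if the wrist force passes 120 N, or if a joint passes its speed limit or range.

## Working session

There is one attempt and no reset: what is moved stays moved. The work goes in short steps, Python scripts to look and compute and a shell command to move; the robot and the scene stay as the last step left them, time stands still between calls to the robot, and variables do not carry over. Pictures are saved under pics/ and viewed, at most 10 in all, crops included, and the job is handed in when it is done.

```bash
mkdir -p pics; ls; python3 - <<'E'
from workcell import bot, optics
import cv2,numpy as np
s=bot.read_state(); print({k:np.round(v,3) for k,v in s.items()}, bot.hold_point_z)
ims=[]
for n in ("scene","side","wrist"):
    c=optics.read_camera(n); cv2.imwrite(f"pics/{n}0.png",c["img"][:,:,::-1])
    print(n,{k:np.round(v,4).tolist() for k,v in c.items() if k!="img"})
E
```

```text
pics
{'time': np.float64(0.0), 'q': array([-0.037,  0.265,  1.605,  0.   ,  1.274, -0.037]), 'joint_vel': array([-0.   , -0.001, -0.001,  0.002, -0.001, -0.   ]), 'joint_torque': array([ 1.0000e-03, -5.1512e+01, -3.6731e+01, -0.0000e+00,  1.3000e-02,
        0.0000e+00]), 'tool_pos': array([0.675, 0.   , 0.403]), 'tcp_rot': array([-2.22e+00, -2.22e+00,  2.00e-03]), 'wrist_force': array([-0.004, -0.506, -0.051]), 'torque': array([-0.021, -0.026, -0.01 ]), 'grip_force': np.float64(0.0), 'width': np.float64(1.006)} 0.1547
scene {'vertical_fov': 52.2299, 'cx': 254.2658, 'cy': 193.0008, 'k1': -0.0533, 'R': [[-0.7645, -0.6447, -0.0032], [-0.4526, 0.5402, -0.7094], [0.4591, -0.5409, -0.7048]], 't': [0.3414, 0.3424, 0.8296]}
side {'vertical_fov': 46.8497, 'cx': 256.3066, 'cy': 192.7269, 'k1': -0.0077, 'R': [[0.6112, -0.7911, 0.0234], [-0.4387, -0.3632, -0.822], [0.6588, 0.4921, -0.569]], 't': [-0.3948, 0.2625, 0.9471]}
wrist {'vertical_fov': 65.8283, 'cx': 251.5434, 'cy': 192.552, 'k1': -0.0537, 'tool_from_camera': [[0.0006, -0.9656, -0.2599, 0.0654], [1.0, 0.0007, -0.0004, -0.0002], [0.0006, -0.2599, 0.9656, 0.0299], [0.0, 0.0, 0.0, 1.0]]}
```

View pics/scene0.png

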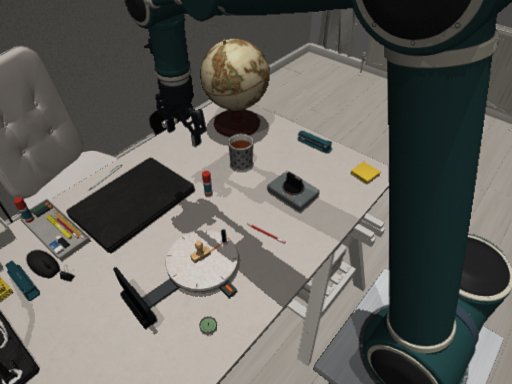

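View pics/side0.png

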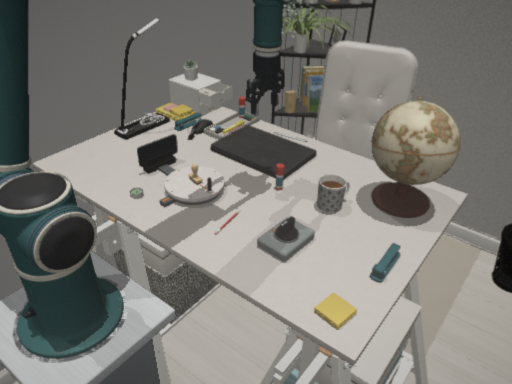

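View pics/wrist0.png

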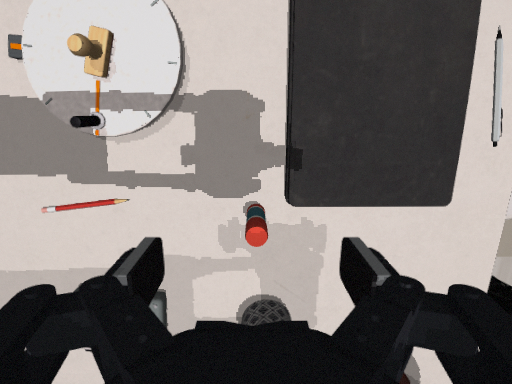

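The pictures show the turntable (wrist view centre ≈(103,55), pin top ≈(76,121), orange pointer ≈(16,46)) and the remote (scene ≈(293,188), side ≈(286,235)). I'll get first estimates by casting rays.

```bash
cat > h.py <<'E'
from workcell import bot, optics
import cv2, numpy as np
from scipy.spatial.transform import Rotation as Ro
def cam(n):
    s=bot.read_state(); c=optics.read_camera(n)
    f=192/np.tan(np.radians(c["vertical_fov"]/2))
    c["K"]=np.array([[f,0,c["cx"]],[0,f,c["cy"]],[0,0,1.]])
    # principal: wrist -> world
    if n=="wrist":
        T=np.eye(4); T[:3,:3]=Ro.from_rotvec(s["tcp_rot"]).as_matrix(); T[:3,3]=s["tool_pos"]
        W=T@np.array(c["tool_from_camera"]); c["Rw"],c["o"]=W[:3,:3],W[:3,3]
    else:
        R=np.array(c["R"]); c["Rw"]=R.T; c["o"]=-R.T@np.array(c["t"])
    return c
def onz(c,px,z):
    px=np.array(px,float).reshape(-1,1,2)
    u=cv2.undistortPoints(px,c["K"],np.array([c["k1"],0,0,0.]))[:,0]
    d=np.c_[u,np.ones(len(u))]@c["Rw"].T
    return c["o"]+d*((z-c["o"][2])/d[:,2])[:,None]
def save(c,n,scale=1):
    cv2.imwrite(n,cv2.resize(c["img"][:,:,::-1],None,fx=scale,fy=scale))
E
python3 - <<'E'
from h import *
np.set_printoptions(precision=4,suppress=True)
w=cam("wrist"); s=cam("scene"); d=cam("side")
print("pin top w",onz(w,[(76,121)],.077),"collar",onz(w,[(98,121)],.036))
print("pin top s",onz(s,[(223,231)],.077),"side",onz(d,[(209,179)],.077))
print("line ends",onz(w,[(98,82),(97,133)],.032),"pointer",onz(w,[(16,46)],.02))
print("platter c",onz(w,[(103,55)],.032))
print("remote s",onz(s,[(292,178)],.072),"side",onz(d,[(289,222)],.072))
E
```

```text
pin top w [[0.4991 0.0592 0.077 ]] collar [[0.5006 0.0579 0.036 ]]
pin top s [[0.4979 0.0592 0.077 ]] side [[0.4962 0.0563 0.077 ]]
line ends [[0.5035 0.1002 0.032 ]
 [0.4957 0.0443 0.032 ]] pointer [[0.404  0.1437 0.02  ]]
platter c [[0.5122 0.1282 0.032 ]]
remote s [[ 0.4846 -0.2124  0.072 ]] side [[ 0.4838 -0.227   0.072 ]]
```

```bash
python3 -m jog '[{"dx":18,"dy":-32},{"dx":18,"dy":-32},{"dx":18,"dy":-32},{"dx":18,"dy":-32},{"dx":8,"dy":-27},{}]'; python3 - <<'E'
from h import *
w=cam("wrist"); save(w,"pics/w1.png",1.5)
hsv=cv2.cvtColor(w["img"],cv2.COLOR_RGB2HSV)
m=cv2.inRange(hsv,(5,170,120),(20,255,255))
n,l,st,ce=cv2.connectedComponentsWithStats(m)
for i in range(1,n):
    if st[i,4]>8: print(st[i],ce[i],onz(w,[ce[i]],.032))
E
```

```text
[10 43 11  7 56] [14.91071429 46.01785714] [[0.41216435 0.14110998 0.032     ]]
[96 81  3 31 92] [97.01086957 95.83695652] [[0.50097351 0.08544716 0.032     ]]
[ 95 130   3   5  14] [ 96.07142857 132.14285714] [[0.49500519 0.04527716 0.032     ]]invalid input
```

View pics/w1.png

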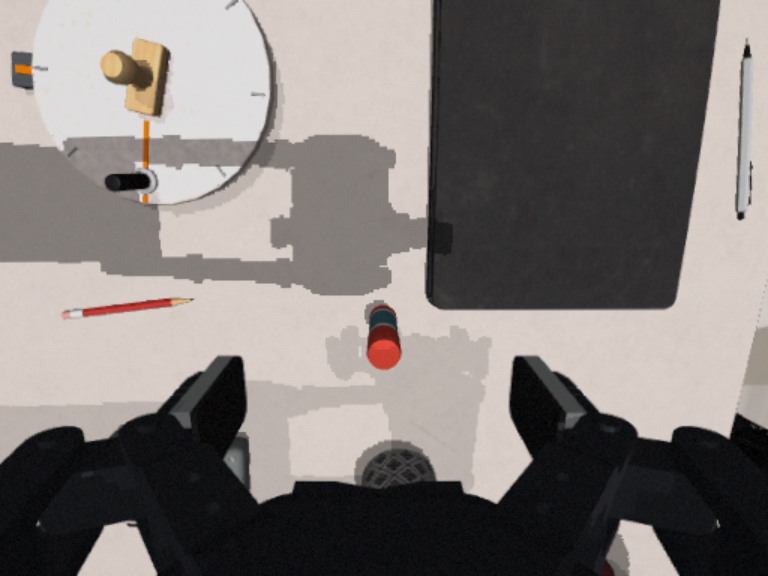

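The picture is unchanged: the jog was refused, probably because of the empty row `{}`. The platter is at the upper left and cut off by the frame, with the pin top at (75,121) in original pixels. I'll retry without the empty row.

```bash
python3 -m jog '[{"dx":18,"dy":-32},{"dx":18,"dy":-32},{"dx":18,"dy":-32},{"dx":18,"dy":-32},{"dx":8,"dy":-27},{"dz":0},{"dz":0}]'; python3 - <<'E'
from h import *
w=cam("wrist"); save(w,"pics/w2.png",1.5)
hsv=cv2.cvtColor(w["img"],cv2.COLOR_RGB2HSV)
m=cv2.inRange(hsv,(5,170,120),(20,255,255))
n,l,st,ce=cv2.connectedComponentsWithStats(m)
for i in range(1,n):
    if st[i,4]>8: print(st[i],ce[i],onz(w,[ce[i]],.032))
E
```

```text
[10 43 11  7 56] [14.875      46.07142857] [[0.41219464 0.14102819 0.032     ]]
[96 81  3 31 93] [97. 96.] [[0.50102726 0.08523718 0.032     ]]
[ 95 130   3   5  15] [ 96. 132.] [[0.49502687 0.04539644 0.032     ]]invalid input
```

View pics/w2.png

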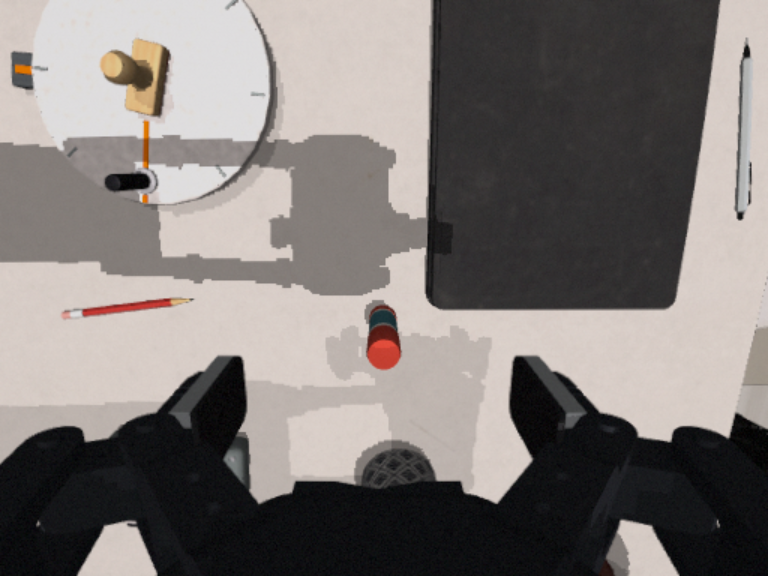

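Refused again, and the picture is the same. The rows may need all six keys.

```bash
python3 -m jog '[{"dx":18,"dy":-32,"dz":0,"ax":0,"ay":0,"az":0}]'; python3 -m jog --help | head -20
```

```text
time: 0.48
tool_pos: [0.6461, 0.0159, 0.4037]
tcp_rot: [2.222, 2.217, 0.001]
wrist_force: [-0.3, 0.4, 0.0]
width: 1.002
grip_force: 0.0invalid input: not JSON, or not a number
```

```bash
python3 -m jog '[{"dx":18,"dy":-32,"dz":0,"ax":0,"ay":0,"az":0},{"dx":18,"dy":-32,"dz":0,"ax":0,"ay":0,"az":0},{"dx":18,"dy":-32,"dz":0,"ax":0,"ay":0,"az":0},{"dx":8,"dy":-27,"dz":0,"ax":0,"ay":0,"az":0},{"dx":0,"dy":0,"dz":0,"ax":0,"ay":0,"az":0},{"dx":0,"dy":0,"dz":0,"ax":0,"ay":0,"az":0}]' 0.6; python3 - <<'E'
from h import *
w=cam("wrist"); save(w,"pics/w3.png",1.5)
hsv=cv2.cvtColor(w["img"],cv2.COLOR_RGB2HSV)
m=cv2.inRange(hsv,(5,170,120),(20,255,255))
n,l,st,ce=cv2.connectedComponentsWithStats(m)
for i in range(1,n):
    if st[i,4]>8: print(st[i],ce[i],onz(w,[ce[i]],.032))
E
```

```text
time: 0.98
tool_pos: [0.5188, 0.0805, 0.405]
tcp_rot: [2.219, 2.223, 0.001]
wrist_force: [1.0, 1.0, 0.4]
width: 0.598
grip_force: 0.0
[147 112  16   6  68] [154.29411765 114.66176471] [[0.40897247 0.14442646 0.032     ]]
[234 153   7  28  86] [236.86046512 166.47674419] [[0.5016855  0.08517121 0.032     ]]
```

View pics/w3.png

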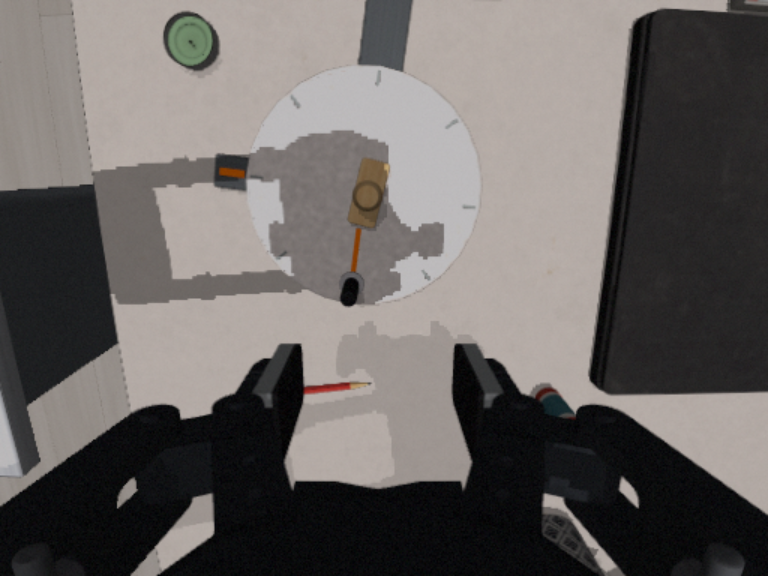

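The platter is fully visible, spanning x 247–481 and y 66–305 in the scaled picture. The pin collar is at ≈(352,281), the pointer at (232,172), and the ticks are clear. Next I compute the axis and pin.

```bash
python3 - <<'E'
from h import *
np.set_printoptions(precision=4,suppress=True)
w=cam("wrist")
P=lambda p,z: onz(w,np.array(p)/1.5-0.17,z)
t=P([(295,102),(426,274),(451,124),(281,255),(256,178),(468,207)],.032)[:,:2]
print("mids",(t[0::2]+t[1::2])/2, "tick dirs", np.degrees(np.arctan2(*(t[1::2]-t[0::2]).T[::-1])))
e=P([(247,183),(481,185),(364,66),(365,305)],.032)[:,:2]; print("edge c",(e[0]+e[1])/2,(e[2]+e[3])/2, e)
ln=P([(358.5,231),(353.5,270)],.032); print("line",ln, "pointer",P([(232,172)],.032))
print("collar",P([(352,283)],.036),"top",P([(349,297)],.077))
print(bot.read_state()["q"])
c=(np.mean(e[:2,0]),np.mean(e[2:,1]))
s=cam("scene"); d=cam("side")
for n,c in(("scene",s),("side",d)):
    x0,y0=(262,155) if n=="scene" else (245,205)
    cv2.imwrite(f"pics/r_{n}.png",cv2.resize(c["img"][y0:y0+60,x0:x0+80,::-1],None,fx=5,fy=5,interpolation=2))
cv2.imwrite("pics/rr.png",np.hstack([cv2.imread("pics/r_scene.png"),cv2.imread("pics/r_side.png")]))
E
```

```text
mids [[0.5095 0.1296]
 [0.5092 0.1296]
 [0.509  0.129 ]] tick dirs [ -52.4486 -142.9692   -7.6439]
edge c [0.51   0.1354] [0.5103 0.1288] [[0.4215 0.1361]
 [0.5985 0.1347]
 [0.5105 0.2178]
 [0.5102 0.0398]]
line [[0.5055 0.0996 0.032 ]
 [0.5013 0.0687 0.032 ]] pointer [[0.4106 0.1443 0.032 ]]
collar [[0.5002 0.0592 0.036 ]] top [[0.5003 0.0595 0.077 ]]
[ 0.1051 -0.0189  1.9184 -0.0003  1.2403  0.1051]
```

The three tick pairs put the axis at (0.509,0.129) and the pin at (0.500,0.059), with the stand yaw about −7.5°. I'll move over the pin, turn to align, and descend partway.

```bash
python3 -m jog '[{"dx":-10.5,"dy":-9.5,"dz":10,"ax":0,"ay":0,"az":0},{"dx":-11,"dy":-9,"dz":20,"ax":0,"ay":0,"az":4},{"dx":0,"dy":0,"dz":30,"ax":0,"ay":0,"az":3.5},{"dx":0,"dy":0,"dz":30,"ax":0,"ay":0,"az":0},{"dx":0,"dy":0,"dz":30,"ax":0,"ay":0,"az":0},{"dx":0,"dy":0,"dz":20,"ax":0,"ay":0,"az":0},{"dx":0,"dy":0,"dz":0,"ax":0,"ay":0,"az":0},{"dx":0,"dy":0,"dz":0,"ax":0,"ay":0,"az":0}]' 0.5 25
python3 - <<'E'
from h import *
np.set_printoptions(precision=4,suppress=True)
s=bot.read_state(); R=Ro.from_rotvec(s["tcp_rot"]).as_matrix(); print(s["tool_pos"],s["tool_pos"]+R[:,2]*bot.hold_point_z); print(R)
print("need (tool mm)",1000*R.T@(np.array([.5001,.0588,.060])-s["tool_pos"]-R[:,2]*bot.hold_point_z))
w=cam("wrist"); save(w,"pics/w4.png",1)
c=[cv2.imread("pics/w4.png"),cv2.resize(cv2.imread("pics/rr.png"),(800,300))]
cv2.imwrite("pics/c4.png",np.vstack([cv2.resize(c[0],(400,300)).repeat(1,1) if 0 else np.hstack([cv2.resize(c[0],(400,300)),np.zeros((300,400,3),np.uint8)]),c[1]]))
E
```

```text
time: 1.85
tool_pos: [0.5017, 0.058, 0.2635]
tcp_rot: [-2.361, -2.069, 0.004]
wrist_force: [0.9, 0.5, -0.1]
width: 0.501
grip_force: 0.0
[0.5017 0.058  0.2635] [0.5012 0.058  0.1088]
[[ 0.1313  0.9913 -0.0033]
 [ 0.9913 -0.1313 -0.0003]
 [-0.0007 -0.0033 -1.    ]]
need (tool mm) [ 0.687  -1.0028 48.8015]
```

View pics/c4.png

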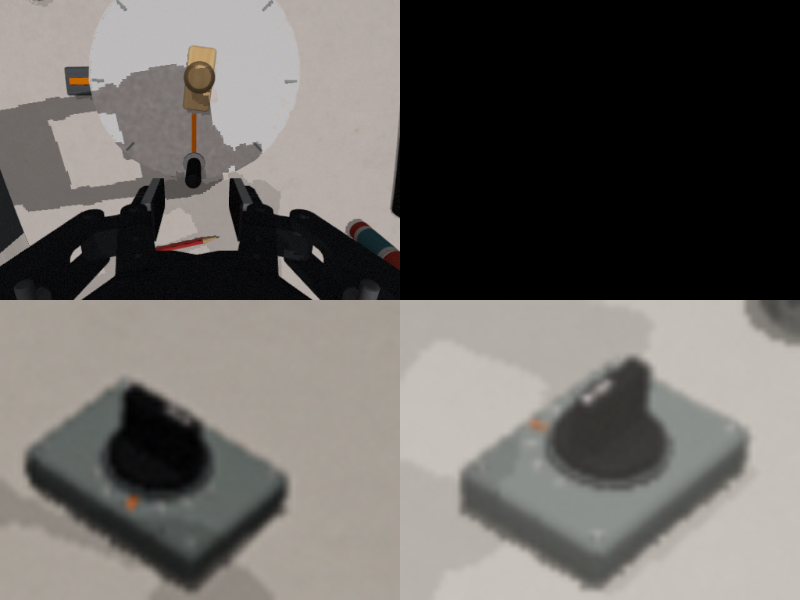

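The pin is centred between the pads at ≈(193,170) in the upper-left panel, about 1 mm off. The lower panels show the remote with its bar, its white line and the orange third mark. Now descend and pinch.

```bash
python3 -m jog '[{"dx":0.7,"dy":-1,"dz":20,"ax":0,"ay":0,"az":0},{"dx":0,"dy":0,"dz":15,"ax":0,"ay":0,"az":0},{"dx":0,"dy":0,"dz":10,"ax":0,"ay":0,"az":0},{"dx":0,"dy":0,"dz":3.5,"ax":0,"ay":0,"az":0},{"dx":0,"dy":0,"dz":0,"ax":0,"ay":0,"az":0}]'; python3 -m jog '[{"dx":0,"dy":0,"dz":0,"ax":0,"ay":0,"az":0},{"dx":0,"dy":0,"dz":0,"ax":0,"ay":0,"az":0},{"dx":0,"dy":0,"dz":0,"ax":0,"ay":0,"az":0},{"dx":0,"dy":0,"dz":0,"ax":0,"ay":0,"az":0},{"dx":0,"dy":0,"dz":0,"ax":0,"ay":0,"az":0},{"dx":0,"dy":0,"dz":0,"ax":0,"ay":0,"az":0},{"dx":0,"dy":0,"dz":0,"ax":0,"ay":0,"az":0},{"dx":0,"dy":0,"dz":0,"ax":0,"ay":0,"az":0}]' 0 25
```

```text
time: 2.32
tool_pos: [0.501, 0.0593, 0.2165]
tcp_rot: [2.362, 2.071, 0.0]
wrist_force: [-0.8, 0.9, 0.0]
width: 0.5
grip_force: 0.0
time: 2.98
tool_pos: [0.5012, 0.0594, 0.2174]
tcp_rot: [2.361, 2.071, 0.002]
wrist_force: [-1.4, -0.3, 6.5]
width: 0.132
grip_force: 24.8
```

```bash
python3 -m jog '[{"dx":0.2,"dy":-5.6,"dz":0,"ax":0,"ay":0,"az":4.5},{"dx":0.2,"dy":-5.6,"dz":0,"ax":0,"ay":0,"az":4.5},{"dx":0.2,"dy":-5.6,"dz":0,"ax":0,"ay":0,"az":4.5},{"dx":0.2,"dy":-5.6,"dz":0,"ax":0,"ay":0,"az":4.5},{"dx":0.2,"dy":-5.6,"dz":0,"ax":0,"ay":0,"az":4.5},{"dx":0.2,"dy":-5.6,"dz":0,"ax":0,"ay":0,"az":4.5},{"dx":0.2,"dy":-5.6,"dz":0,"ax":0,"ay":0,"az":4.5},{"dx":0.2,"dy":-5.6,"dz":0,"ax":0,"ay":0,"az":4.5},{"dx":0.2,"dy":-5.6,"dz":0,"ax":0,"ay":0,"az":4.5},{"dx":0.2,"dy":-5.6,"dz":0,"ax":0,"ay":0,"az":4.5}]'; python3 - <<'E'
from h import *
s=bot.read_state(); p=s["tool_pos"][:2]-[.5093,.1293]; print(np.hypot(*p), np.degrees(np.arctan2(-p[0],-p[1])), s["q"][5])
E
```

```text
time: 3.82
tool_pos: [0.4528, 0.0859, 0.2173]
tcp_rot: [2.975, 1.004, -0.003]
wrist_force: [-5.5, -4.4, 11.0]
width: 0.131
grip_force: 26.0
0.07121141217916453 52.49688936588196 1.0553094933251477
```

```bash
python3 -m jog '[{"dx":0.2,"dy":-5.6,"dz":-0.1,"ax":0,"ay":0,"az":4.5},{"dx":0.2,"dy":-5.6,"dz":-0.1,"ax":0,"ay":0,"az":4.5},{"dx":0.2,"dy":-5.6,"dz":-0.1,"ax":0,"ay":0,"az":4.5},{"dx":0.2,"dy":-5.6,"dz":-0.1,"ax":0,"ay":0,"az":4.5},{"dx":0.2,"dy":-5.6,"dz":-0.1,"ax":0,"ay":0,"az":4.5},{"dx":0.2,"dy":-5.6,"dz":-0.1,"ax":0,"ay":0,"az":4.5},{"dx":0.2,"dy":-5.6,"dz":-0.1,"ax":0,"ay":0,"az":4.5},{"dx":0.2,"dy":-5.6,"dz":-0.1,"ax":0,"ay":0,"az":4.5},{"dx":0.2,"dy":-5.6,"dz":0,"ax":0,"ay":0,"az":4.5},{"dx":0.2,"dy":-5.6,"dz":0,"ax":0,"ay":0,"az":4.5},{"dx":0,"dy":0,"dz":0,"ax":0,"ay":0,"az":0}]'; python3 - <<'E'
from h import *
s=bot.read_state(); p=s["tool_pos"][:2]-[.5093,.1293]; print(np.hypot(*p), np.degrees(np.arctan2(-p[0],-p[1])), s["q"][5])
E
```

```text
time: 4.73
tool_pos: [0.438, 0.1397, 0.2173]
tcp_rot: [3.134, -0.211, -0.005]
wrist_force: [-5.8, -0.6, 9.0]
width: 0.128
grip_force: 25.8
0.07208752448960068 98.25916104415245 1.9588818186479304
```

The tool angle is 98.3°, against a target of 97.5°. I'll open slightly, let it settle, and rise.

```bash
python3 -m jog '[{"dx":0,"dy":0,"dz":0,"ax":0,"ay":0,"az":0},{"dx":0,"dy":0,"dz":0,"ax":0,"ay":0,"az":0},{"dx":0,"dy":0,"dz":0,"ax":0,"ay":0,"az":0},{"dx":0,"dy":0,"dz":-5,"ax":0,"ay":0,"az":0},{"dx":0,"dy":0,"dz":-15,"ax":0,"ay":0,"az":0},{"dx":0,"dy":0,"dz":-25,"ax":0,"ay":0,"az":0},{"dx":0,"dy":0,"dz":-35,"ax":0,"ay":0,"az":0},{"dx":0,"dy":0,"dz":-35,"ax":0,"ay":0,"az":0},{"dx":0,"dy":0,"dz":-35,"ax":0,"ay":0,"az":0},{"dx":0,"dy":0,"dz":-20,"ax":0,"ay":0,"az":0},{"dx":0,"dy":0,"dz":0,"ax":0,"ay":0,"az":0}]' 0.4; python3 - <<'E'
from h import *
w=cam("wrist"); save(w,"pics/w5.png",1)
s=cam("scene")["img"][210:330,130:290,::-1]
cv2.imwrite("pics/c5.png",np.hstack([cv2.resize(w["img"][:,:,::-1],(400,300)),cv2.resize(s,(400,300))]))
E
```

```text
time: 5.65
tool_pos: [0.4408, 0.1395, 0.3936]
tcp_rot: [-3.131, 0.205, -0.017]
wrist_force: [0.3, -0.3, -0.3]
width: 0.399
grip_force: 0.0
```

View pics/c5.png

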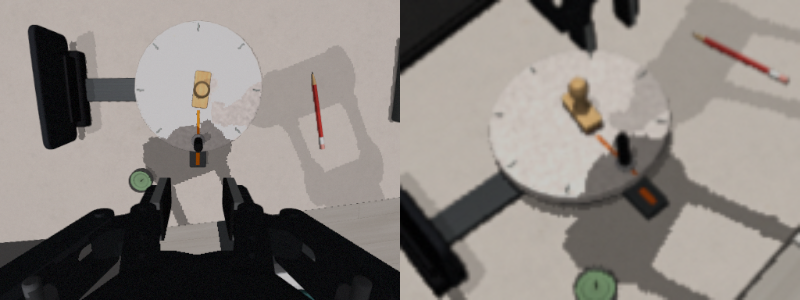

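The orange line meets the pointer (left panel: line (198,120), pointer (198,158)). The stamp stands in the middle and the phone is untouched. Now the remote's yaw, from the earlier crops.

```bash
python3 - <<'E'
from h import *
np.set_printoptions(precision=4,suppress=True)
d=cam("side"); s=cam("scene")
f=lambda p,x0,y0,ox: [((x-ox)/5+x0,(y-300)/5+y0) for x,y in p]
a=onz(d,f([(461,478),(597,562),(747,432)],245,205,400),.026)
b=onz(s,f([(27,458),(190,565),(287,480),(127,380)],262,155,0),.026)
for q in(a,b): print(q[:,:2]); v=np.diff(q[:,:2],axis=0); print(np.linalg.norm(v,axis=1),np.degrees(np.arctan2(v[:,1],v[:,0])))
print("centres",(a[0]+a[2])/2,(b[0]+b[2])/2,(b[1]+b[3])/2)
print("orange",onz(d,f([(538,425)],245,205,400),.028),onz(s,f([(132,503)],262,155,0),.028))
st=bot.read_state();R=Ro.from_rotvec(st["tcp_rot"]).as_matrix();print(st["q"])
print(1000*R.T@(np.array([.48,-.25,.40])-st["tool_pos"]))
E
```

```text
[[ 0.4198 -0.1769]
 [ 0.4125 -0.2657]
 [ 0.5433 -0.2704]]
[0.0891 0.1309] [-94.7055  -2.0598]
[[ 0.5455 -0.1777]
 [ 0.4213 -0.1689]
 [ 0.4173 -0.2609]
 [ 0.5417 -0.2714]]
[0.1245 0.0921 0.1249] [175.9607 -92.538   -4.8053]
centres [ 0.4815 -0.2236  0.026 ] [ 0.4814 -0.2193  0.026 ] [ 0.4815 -0.2201  0.026 ]
orange [[ 0.4766 -0.1837  0.028 ]] [[ 0.4744 -0.1857  0.028 ]]
[ 0.2528 -0.1384  2.0657  0.      1.2165  1.9547]
[ 92.1584 380.172  -14.1823]
```

Remote centre ≈(0.4815,−0.221), yaw ≈−3°. I'll travel there high, then rotate the tool so the last joint has room for the 72° clockwise turn.

```bash
python3 -m jog '[{"dx":4,"dy":40,"dz":0,"ax":0,"ay":0,"az":0},{"dx":4,"dy":40,"dz":0,"ax":0,"ay":0,"az":0},{"dx":4,"dy":40,"dz":0,"ax":0,"ay":0,"az":0},{"dx":4,"dy":40,"dz":0,"ax":0,"ay":0,"az":0},{"dx":4,"dy":40,"dz":0,"ax":0,"ay":0,"az":0},{"dx":4,"dy":40,"dz":0,"ax":0,"ay":0,"az":0},{"dx":4,"dy":40,"dz":0,"ax":0,"ay":0,"az":0},{"dx":4,"dy":40,"dz":0,"ax":0,"ay":0,"az":0},{"dx":4,"dy":38,"dz":0,"ax":0,"ay":0,"az":0},{"dx":0,"dy":0,"dz":0,"ax":0,"ay":0,"az":-7},{"dx":0,"dy":0,"dz":0,"ax":0,"ay":0,"az":-7},{"dx":0,"dy":0,"dz":0,"ax":0,"ay":0,"az":-7},{"dx":0,"dy":0,"dz":0,"ax":0,"ay":0,"az":-7},{"dx":0,"dy":0,"dz":0,"ax":0,"ay":0,"az":-7},{"dx":0,"dy":0,"dz":0,"ax":0,"ay":0,"az":-7},{"dx":0,"dy":0,"dz":0,"ax":0,"ay":0,"az":-7},{"dx":0,"dy":0,"dz":0,"ax":0,"ay":0,"az":-7},{"dx":0,"dy":0,"dz":0,"ax":0,"ay":0,"az":-7},{"dx":0,"dy":0,"dz":0,"ax":0,"ay":0,"az":-7},{"dx":0,"dy":0,"dz":0,"ax":0,"ay":0,"az":-7}]'
python3 -m jog '[{"dx":0,"dy":0,"dz":0,"ax":0,"ay":0,"az":-7},{"dx":0,"dy":0,"dz":0,"ax":0,"ay":0,"az":-7},{"dx":0,"dy":0,"dz":0,"ax":0,"ay":0,"az":-7},{"dx":0,"dy":0,"dz":0,"ax":0,"ay":0,"az":-7},{"dx":0,"dy":0,"dz":0,"ax":0,"ay":0,"az":-7},{"dx":0,"dy":0,"dz":0,"ax":0,"ay":0,"az":-7},{"dx":0,"dy":0,"dz":0,"ax":0,"ay":0,"az":-7},{"dx":0,"dy":0,"dz":0,"ax":0,"ay":0,"az":-7},{"dx":0,"dy":0,"dz":0,"ax":0,"ay":0,"az":-7},{"dx":0,"dy":0,"dz":0,"ax":0,"ay":0,"az":-7},{"dx":0,"dy":0,"dz":0,"ax":0,"ay":0,"az":-7},{"dx":0,"dy":0,"dz":0,"ax":0,"ay":0,"az":-7},{"dx":0,"dy":0,"dz":0,"ax":0,"ay":0,"az":-7},{"dx":0,"dy":0,"dz":0,"ax":0,"ay":0,"az":-7},{"dx":0,"dy":0,"dz":0,"ax":0,"ay":0,"az":-7},{"dx":0,"dy":0,"dz":0,"ax":0,"ay":0,"az":0},{"dx":0,"dy":0,"dz":0,"ax":0,"ay":0,"az":0}]' 0.6
python3 - <<'E'
from h import *
st=bot.read_state();print(st["q"]);R=Ro.from_rotvec(st["tcp_rot"]).as_matrix();print(R.round(4))
w=cam("wrist"); save(w,"pics/w6.png",1.5)
E
```

```text
time: 7.52
tool_pos: [0.4272, -0.2201, 0.3845]
tcp_rot: [-2.572, -1.796, 0.003]
wrist_force: [0.4, -0.5, -0.0]
width: 0.401
grip_force: 0.0
time: 8.93
tool_pos: [0.4274, -0.2202, 0.3851]
tcp_rot: [-0.156, -3.135, -0.003]
wrist_force: [-0.3, -0.2, -0.5]
width: 0.6
grip_force: 0.0
[-5.27583204e-01 -9.42530779e-02  2.02757093e+00  1.60282720e-05
  1.21173114e+00 -1.99898496e+00]
[[-0.9951  0.0992 -0.003 ]
 [ 0.0992  0.9951  0.0018]
 [ 0.0031  0.0014 -1.    ]]
```

View pics/w6.png

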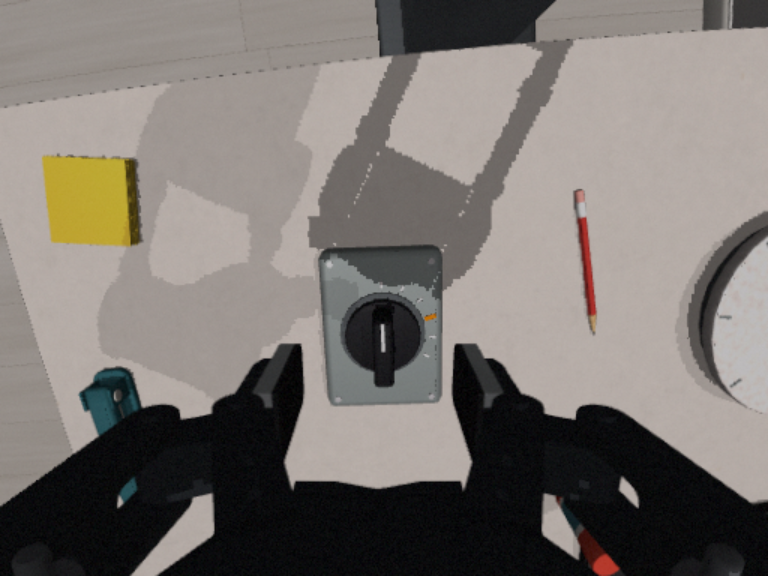

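The remote is centred: disc centre (383,334), bar from (384,304) to (384,386), orange third mark at (431,317). Now its exact pose.

```bash
python3 - <<'E'
from h import *
np.set_printoptions(precision=4,suppress=True)
w=cam("wrist"); P=lambda p,z: onz(w,np.array(p)/1.5-0.17,z)[:,:2]
g=cv2.cvtColor(w["img"],cv2.COLOR_RGB2GRAY)
m=cv2.inRange(g[180:262,220:290],0,45); cs,_=cv2.findContours(m,0,2); c=max(cs,key=cv2.contourArea); print("dark bbox",np.array(cv2.boundingRect(c))+[220,180,0,0])
print("disc edges L,R",P([(342,334),(424,334)],.038).mean(0), P([(342,334),(424,334)],.038))
b=P([(384,304),(384,386)],.072); print("bar",b,b.mean(0),np.degrees(np.arctan2(*(b[0]-b[1])[::-1])))
s=P([(329,264),(433,258),(432,397),(339,399)],.028); print("screws",s,s.mean(0)); 
for i,j in((0,3),(1,2),(1,0),(2,3)):
    v=s[j]-s[i]; print(np.linalg.norm(v),np.degrees(np.arctan2(v[1],v[0])))
print("orange",P([(431,317)],.028))
E
```

```text
dark bbox [230 198  51  59]
disc edges L,R [ 0.4817 -0.2212] [[ 0.4786 -0.2523]
 [ 0.4848 -0.1902]]
bar [[ 0.4477 -0.2178]
 [ 0.5077 -0.2235]] [ 0.4777 -0.2207] 174.56518857141904
screws [[ 0.4258 -0.2565]
 [ 0.4289 -0.1784]
 [ 0.5442 -0.1868]
 [ 0.5384 -0.2627]] [ 0.4843 -0.2211]
0.11283140133826941 -3.170678626281348
0.11562860749033925 -4.156169051859548
0.07817493158424048 -92.32027670290664
0.07619482128593522 -94.38883847058752
orange [[ 0.4752 -0.183 ]]
```

```bash
python3 - <<'E'
from h import *
s=bot.read_state();R=Ro.from_rotvec(s["tcp_rot"]).as_matrix()
print(1000*R.T@(np.array([.4825,-.221,.062])-s["tool_pos"]-R[:,2]*bot.hold_point_z))
E
```

```text
[-55.37129603   4.4632141  169.03658816]
```

```bash
python3 -m jog '[{"dx":-25,"dy":2,"dz":15,"ax":0,"ay":0,"az":0},{"dx":-30,"dy":2.5,"dz":20,"ax":0,"ay":0,"az":-2},{"dx":0,"dy":0,"dz":30,"ax":0,"ay":0,"az":0},{"dx":0,"dy":0,"dz":30,"ax":0,"ay":0,"az":0},{"dx":0,"dy":0,"dz":15,"ax":0,"ay":0,"az":0},{"dx":0,"dy":0,"dz":0,"ax":0,"ay":0,"az":0},{"dx":0,"dy":0,"dz":0,"ax":0,"ay":0,"az":0}]' 0.6; python3 - <<'E'
from h import *
s=bot.read_state();R=Ro.from_rotvec(s["tcp_rot"]).as_matrix()
print(1000*R.T@(np.array([.4825,-.221,.062])-s["tool_pos"]-R[:,2]*bot.hold_point_z), np.degrees(np.arctan2(-R[0,1],R[1,1])),R[2])
E
```

```text
time: 9.62
tool_pos: [0.4825, -0.221, 0.2758]
tcp_rot: [-0.098, -3.137, -0.002]
wrist_force: [0.7, 0.8, 0.2]
width: 0.599
grip_force: 0.0
[-0.57457361 -0.27409981 59.10019467] -3.5749130793746704 [ 0.0028415   0.00126882 -0.99999516]
```

```bash
python3 -m jog '[{"dx":0,"dy":0,"dz":20,"ax":0,"ay":0,"az":0},{"dx":0,"dy":0,"dz":20,"ax":0,"ay":0,"az":0},{"dx":0,"dy":0,"dz":14,"ax":0,"ay":0,"az":0},{"dx":0,"dy":0,"dz":5,"ax":0,"ay":0,"az":0},{"dx":0,"dy":0,"dz":0,"ax":0,"ay":0,"az":0}]'; python3 -m jog '[{"dx":0,"dy":0,"dz":0,"ax":0,"ay":0,"az":0},{"dx":0,"dy":0,"dz":0,"ax":0,"ay":0,"az":0},{"dx":0,"dy":0,"dz":0,"ax":0,"ay":0,"az":0},{"dx":0,"dy":0,"dz":0,"ax":0,"ay":0,"az":0},{"dx":0,"dy":0,"dz":0,"ax":0,"ay":0,"az":0},{"dx":0,"dy":0,"dz":0,"ax":0,"ay":0,"az":0},{"dx":0,"dy":0,"dz":0,"ax":0,"ay":0,"az":0},{"dx":0,"dy":0,"dz":0,"ax":0,"ay":0,"az":0},{"dx":0,"dy":0,"dz":0,"ax":0,"ay":0,"az":0}]' 0 60; python3 - <<'E'
from h import *
s=bot.read_state();print(s["torque"].round(3),s["wrist_force"])
E
```

```text
time: 10.03
tool_pos: [0.4831, -0.2214, 0.2183]
tcp_rot: [-0.097, -3.14, 0.0]
wrist_force: [-0.0, -0.0, -0.6]
width: 0.6
grip_force: 0.0
time: 10.78
tool_pos: [0.4838, -0.2216, 0.2198]
tcp_rot: [0.097, 3.137, -0.001]
wrist_force: [-0.8, 1.0, 6.0]
width: 0.15
grip_force: 59.8
[ 0.197  0.12  -0.194] [-0.82674312  1.0106279   5.95211767]
```

```bash
python3 -m jog '[{"dx":0,"dy":0,"dz":0,"ax":0,"ay":0,"az":5},{"dx":0,"dy":0,"dz":0,"ax":0,"ay":0,"az":5},{"dx":0,"dy":0,"dz":0,"ax":0,"ay":0,"az":5},{"dx":0,"dy":0,"dz":0,"ax":0,"ay":0,"az":5},{"dx":0,"dy":0,"dz":0,"ax":0,"ay":0,"az":5},{"dx":0,"dy":0,"dz":0,"ax":0,"ay":0,"az":5},{"dx":0,"dy":0,"dz":0,"ax":0,"ay":0,"az":5},{"dx":0,"dy":0,"dz":0,"ax":0,"ay":0,"az":5},{"dx":0,"dy":0,"dz":0,"ax":0,"ay":0,"az":5},{"dx":0,"dy":0,"dz":0,"ax":0,"ay":0,"az":5},{"dx":0,"dy":0,"dz":0,"ax":0,"ay":0,"az":5},{"dx":0,"dy":0,"dz":0,"ax":0,"ay":0,"az":5},{"dx":0,"dy":0,"dz":0,"ax":0,"ay":0,"az":5},{"dx":0,"dy":0,"dz":0,"ax":0,"ay":0,"az":3},{"dx":0,"dy":0,"dz":0,"ax":0,"ay":0,"az":3},{"dx":0,"dy":0,"dz":0,"ax":0,"ay":0,"az":1},{"dx":0,"dy":0,"dz":0,"ax":0,"ay":0,"az":0},{"dx":0,"dy":0,"dz":0,"ax":0,"ay":0,"az":0}]'; python3 - <<'E'
from h import *
s=bot.read_state();R=Ro.from_rotvec(s["tcp_rot"]).as_matrix()
print("az",np.degrees(np.arctan2(-R[0,1],R[1,1])),"turned",-3.7-np.degrees(np.arctan2(-R[0,1],R[1,1])),s["torque"].round(3),s["q"][5])
w=cam("wrist")["img"]; a=cam("scene")["img"][150:220,255:335]; b=cam("side")["img"][195:265,245:325]
f=lambda i,s:cv2.resize(i[:,:,::-1],s,interpolation=2)
cv2.imwrite("pics/c7.png",np.hstack([f(a,(260,228)),f(b,(260,228)),f(w[100:340,120:390],(280,228))]))
E
```

```text
time: 12.28
tool_pos: [0.4837, -0.2217, 0.2198]
tcp_rot: [1.921, 2.483, 0.0]
wrist_force: [-1.3, 0.6, 6.7]
width: 0.152
grip_force: 60.0
az -75.47439336137448 turned 71.77439336137448 [0.018 0.349 0.103] -0.7296350950697239
```

View pics/c7.png

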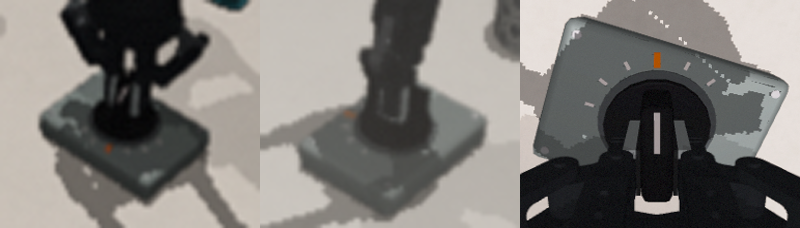

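In the wrist crop the bar's white line (656,135) points straight at the orange third mark (656,60). The tool has turned 71.8° and still feels the spring's 0.10 N m, so the dial is held at the third stop.

```bash
python3 -c "
from workcell import bot
print(bot.finish_job())"
```

```text
the job is handed in; nothing more can be done
None
```

I handed the job in with the turntable resting at the orange pointer, the stamp standing in its middle, and the dial held at the third stop; the verdict was not shown.

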